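Draw the tally book forward in its tray

TASK

The dark red notebook lies at the back of its lane in the low two-lane tray, too snug to be gripped. Press down on its cover and drag it back toward the robot until it rests against the low stop at the front of the tray, keeping it flat in its lane; leave the white punching board in the other lane where it is, and let go.

Things in the scene. Friction and masses are not known exactly. Their poses are not given: they have to be found in the camera images.
- notebook_top (a point): centre of the cover of the dark red notebook, 126 mm long (along the lane) x 90 wide x 15 thick, 0.11 kg, flat in either lane, near the back; cover 21 mm above the worktop. Its y axis runs along the lane (either way), z up. It slides easily on the lane floor (friction about 0.3); finger pads grip the cover better: pressed with 5 to 15 N near its middle it goes along with the fingertips.
- board_top (a point): centre of the top of the white plastic punching board, 126 mm long (along its lane) x 91 wide x 15 thick, a small grey dot near one end, flat in the other lane; its top is 21 mm above the worktop. Its x axis runs along the lane, z up. It must stay where it is.
- tray: fixed wooden tray, grey floors, 214 (x) x 217 mm (y). Origin: centre of underside, on the worktop. x runs along the lanes from the front stop (-x, robot side) to the back wall, z up. Lanes centred at y = +-52.5 mm, 98 wide, 200 long (x -100 to 100), floor 6 mm up. Walls 7 thick, tops 24 mm up; front stop's top 16 mm up, inner face at x = -100: a notebook resting on it has its centre at x = -37.
Mind the look-alikes: they are no part of the job. There is more than one size of the part that bears notebook_top; the job needs the larger.

How it is judged:
By the outcome, as a careful person would: the job done as asked, in the order asked, and still so for the second after the job is handed in, with the robot touching nothing.
It also fails if it takes over 29 s, if anything falls off the work surface, if the arm or the gripper's body presses on something with over 40 N, if the wrist force passes 120 N, or if a joint passes its speed limit or range.

ROBOT

A 6-joint arm with a two-finger parallel gripper is mounted at the origin on a cart in front of the work surface, level with it; the furniture and walls round the work are solid. World frame = base frame: x ahead of the robot, y to its left, z up, the work surface at z = 0. Lengths are in m, angles in rad, forces in N, time in s.
With the tool pointing down it reaches from about 0.4 to 0.925 m from the base axis. Payload 12.5 kg.
Tool frame: the origin (TCP) lies between the finger pads; the fingertips stand arm.nose_length ahead of it and the grasp point (between the pads) lies 5 mm behind it (arm.nose_length is the distance from the TCP to the fingertips, in m); z points along the fingers, y is the line along which they close (so a half turn about z gives the same grasp; the last joint's range is limited). The gripper opens to 95 mm and grips with 3 to 60 N. Pads are 20 mm wide; open, the fingers measure 119 mm over their backs; the gripper's body (75 mm by 180 mm) begins 59 mm behind the grasp point.
Start: joints at [1.074, 0.491, 1.559, -0, 1.092, -0.106], TCP at [0.238, 0.578, 0.229] pointing down, gripper open.
Joint ranges: [-3.1, 3.1], [-0.84, 2.19], [0.05, 2.79], [-1.13, 4.28], [0.06, 2.93], [-2.69, 2.69]. Speed limits (rad/s): [2.22, 2.22, 2.79, 3.14, 3.14, 3.14].

INTERFACE

Orientations are given as [roll, pitch, yaw] about the fixed x, y, z axes, in that order (R = Rz(yaw) Ry(pitch) Rx(roll)).
In Python, from cell import readout, camera, order, arm gives the robot as it stands.
- The arm moves only by the shell command python3 -m jog 'ROWS' [FORCE]. ROWS is JSON, a list that holds one entry, the list of rows, each a list of 5 numbers: the closure, from 0 (fully open) to 1 (shut), then the shift along the world's x, y, z in cm, then the turn about the world's z in degrees. In form: [[[grip, x, y, z, roll], ...]]. A call has exactly 8 rows; each row shifts and turns the commanded pose from where the row before left it; what a row does not reach is not made up. A row lasts 1/10 s, in which the tool goes at most 50 mm and 8.59 degrees, less where a joint would pass 70% of its speed; a pose out of reach is approached as far as the arm can. A call with a gripper value outside its range is refused whole. The fingers move at their own pace and stop on an object; FORCE is the grip in N (left out, the last holds). Time passes only in rows, so rows that do not move let the fingers close, or fill a call up. It gives the time, the measured TCP pose, the force, the opening and the grip force at its end, in the units of the state.
- readout.read_state(): the state, without advancing time (a new reading comes with each control period).
- camera(name): name is "scene" or "top" or "wrist"; returns a dict with "frame" (480x640x3 uint8, red, green, blue), "camera_matrix" (3x3 intrinsics, pixels), "R" (3x3) and "t" (3): a world point X has camera coordinates R X + t. Camera axes: x right, y down, z forward; pixel columns grow to the right and rows downward; lengths in m; the calibration is good to about 2 mm. The wrist camera is an equidistant fisheye: a pixel r from the principal point sees the ray r / f radians off the axis. A picture is of the moment at which its call begins. There is no depth.
- order.close_job(): hands the job in; it is judged then, once.
The state is a dict: "t": time; "q": joint angles; "qd": joint speeds; "effort": joint torques, N m; "eef_pos": TCP position; "eef_rot": TCP orientation; "ft_force": force on the tool from outside, world axes, zero at the start; "ft_torque": the same for the moment, N m; "grip_width": finger opening in m; "finger_force": force on a finger pad.
Only numpy, scipy, OpenCV 4.12 (cv2) and the standard library are available. Lean on these libraries where they do the work, as an engineer would, in place of code of your own. Each camera call takes 0.05 s, during which the arm holds its last target. There are 200 camera calls.

## Working session

There is one attempt and no reset: what is moved stays moved. The work goes in short steps, Python scripts to look and compute and a shell command to move; the robot and the scene stay as the last step left them, time stands still between calls to the robot, and variables do not carry over. Pictures are saved under pics/ and viewed, at most 10 in all, crops included, and the job is handed in when it is done.

```bash
mkdir -p pics; ls
python3 - <<'E'
from cell import readout,camera,arm
import cv2,numpy as np
s=readout.read_state();print(s,arm.nose_length)
for n in("top","scene"):
    c=camera(n);cv2.imwrite(f"pics/{n}0.png",c["frame"][:,:,::-1]);np.savez(f"{n}0.npz",**c)
E
```

```text
pics
{'t': 0.0, 'q': array([ 1.07442005e+00,  4.91504055e-01,  1.55944233e+00, -4.65777588e-05,
        1.09167791e+00, -1.05608254e-01]), 'qd': array([-0.0004701 , -0.00107853, -0.00016704, -0.00045185,  0.00038138,
       -0.00021533]), 'effort': array([-4.26566512e-04, -6.12640572e+01, -2.58187419e+01,  6.92199077e-02,
        4.81659151e-02, -1.29475206e-04]), 'eef_pos': array([0.23794889, 0.57769158, 0.22809867]), 'eef_rot': array([-3.14056241e+00, -6.76662793e-05,  2.75084609e+00]), 'ft_force': array([ 0.58109633, -0.24564414, -1.12074226]), 'ft_torque': array([-0.01645644,  0.02170776, -0.03618823]), 'finger_force': 0.0, 'grip_width': 0.09492775169357243} 0.014
```

View pics/top0.png

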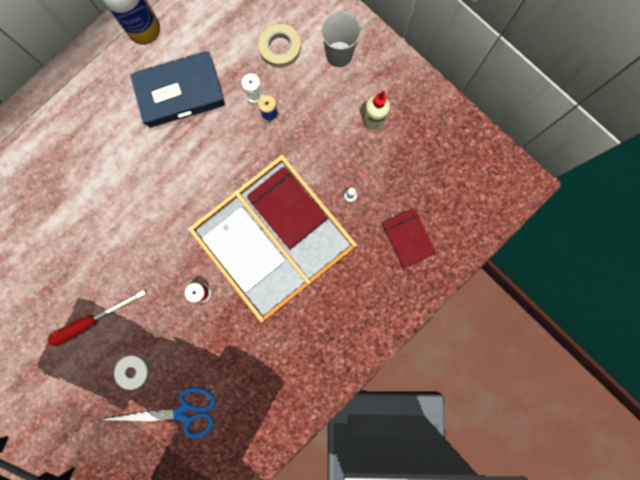

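View pics/scene0.png

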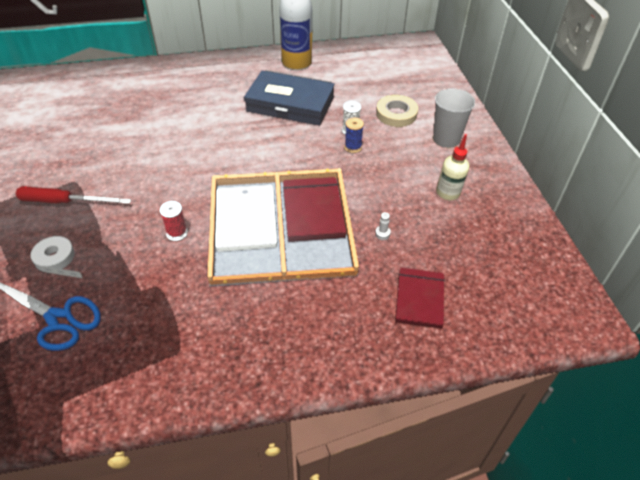

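The top view shows the tray with corners near (282,157), (190,229), (262,320) and (355,244). There are two candidates for the notebook: dark red in the tray's right lane at about (288,208), and a smaller dark red one outside the tray at (409,238). I choose the one in the tray. The white board, with its grey dot, is in the left lane at (244,250).

```bash
cat > h.py <<'E'
import numpy as np,cv2
def ray(c,uv,z):
    K,R,t=c["camera_matrix"],c["R"],c["t"]
    uv=np.atleast_2d(uv).astype(float)
    d=np.c_[(uv-K[:2,2])/[K[0,0],K[1,1]],np.ones(len(uv))]@R
    o=-R.T@t
    return (o+d*((z-o[2])/d[:,2])[:,None])[:,:2]
def rect(c,m,z,roi):
    x0,y0,x1,y1=roi;k=np.zeros_like(m);k[y0:y1,x0:x1]=m[y0:y1,x0:x1]
    cs=cv2.findContours(k,cv2.RETR_EXTERNAL,cv2.CHAIN_APPROX_NONE)[0]
    q=max(cs,key=cv2.contourArea)[:,0]
    w=ray(c,q,z).astype(np.float32)*1000
    return cv2.minAreaRect(w)
def masks(c):
    h=cv2.cvtColor(c["frame"],cv2.COLOR_RGB2HSV);H,S,V=h[...,0],h[...,1],h[...,2]
    dark=(((H<8)|(H>170))&(S>170)).astype(np.uint8)
    wood=((H>10)&(H<28)&(S>110)&(V>120)).astype(np.uint8)
    white=((S<40)&(V>200)).astype(np.uint8)
    return [cv2.morphologyEx(m,cv2.MORPH_OPEN,np.ones((k,k))) for m,k in((dark,5),(wood,1),(white,5))]
E
python3 - <<'E'
from h import *
for n,rn,ro,rt in(("top",(235,155,345,265),(375,200,445,275),(180,150,365,330)),("scene",(275,170,355,250),(390,260,455,335),(200,160,365,290))):
    c=dict(np.load(n+"0.npz"));d,w,b=masks(c)
    print(n,"cam",-c["R"].T@c["t"]);print(" nb",rect(c,d,.021,rn));print(" small",rect(c,d,.012,ro));print(" tray",rect(c,w,.024,rt));print(" board",rect(c,b,.021,rt))
c=dict(np.load("top0.npz"));cv2.imwrite("pics/crop.png",cv2.resize(c["frame"][140:335,175:450,::-1],None,fx=2.8,fy=2.8))
E
```

```text
top cam [0.45109541 0.1996581  0.88873498]
 nb ((610.6551513671875, 257.81640625), (102.17713165283203, 85.95222473144531), 40.23076248168945)
 small ((557.8268432617188, 42.09496307373047), (71.91925811767578, 62.73178482055664), 24.47919464111328)
 tray ((562.92626953125, 289.5808410644531), (217.0977020263672, 219.7552947998047), 39.80556869506836)
 board ((529.4905395507812, 328.3135070800781), (192.7893829345703, 94.89015197753906), 40.00372314453125)
scene cam [ 0.08834707 -0.09449985  0.66109317]Traceback (most recent call last):
  File "<stdin>", line 4, in <module>
  File "h.py", line 11, in rect
    q=max(cs,key=cv2.contourArea)[:,0]
      ~~~^^^^^^^^^^^^^^^^^^^^^^^^
ValueError: max() iterable argument is empty
```

Run:
```python
from h import *
c=dict(np.load("top0.npz"));d,w,b=masks(c)
h=cv2.cvtColor(c["frame"],cv2.COLOR_RGB2HSV);V=c["frame"].max(2).astype(int);f=c["frame"].astype(int)
T=np.array([562.9,289.6]);a=np.radians(39.8);M=np.array([[np.cos(a),np.sin(a)],[-np.sin(a),np.cos(a)]])
def prof(z,y,rng):
    for s in rng:
        p=np.array([*( (T+np.array([s,y])@M)/1000 ),z]);q=c["camera_matrix"]@(c["R"]@p+c["t"]);u,v=(q[:2]/q[2]).round().astype(int)
        print(s,(u,v),f[v,u],end="; ")
    print()
prof(.021,-52.5,range(-60,112,6))
prof(.021,52.5,range(-110,112,6))
cv2.imwrite("pics/crop.png",cv2.resize(c["frame"][140:335,175:450,::-1],None,fx=2.8,fy=2.8))
```

```text
-60 (np.int64(316), np.int64(244)) [212 221 220]; -54 (np.int64(314), np.int64(242)) [210 218 217]; -48 (np.int64(312), np.int64(239)) [210 218 216]; -42 (np.int64(310), np.int64(237)) [209 218 216]; -36 (np.int64(307), np.int64(234)) [112  64  67]; -30 (np.int64(305), np.int64(232)) [141  43  51]; -24 (np.int64(303), np.int64(229)) [143  38  49]; -18 (np.int64(301), np.int64(226)) [143  40  49]; -12 (np.int64(299), np.int64(224)) [142  38  45]; -6 (np.int64(297), np.int64(221)) [139  40  46]; 0 (np.int64(295), np.int64(219)) [138  41  47]; 6 (np.int64(293), np.int64(216)) [140  38  46]; 12 (np.int64(291), np.int64(214)) [139  38  43]; 18 (np.int64(288), np.int64(211)) [144  42  49]; 24 (np.int64(286), np.int64(209)) [137  38  47]; 30 (np.int64(284), np.int64(206)) [138  38  45]; 36 (np.int64(282), np.int64(204)) [138  38  45]; 42 (np.int64(280), np.int64(201)) [141  38  46]; 48 (np.int64(278), np.int64(198)) [139  37  46]; 54 (np.int64(276), np.int64(196)) [140  36  46]; 60 (np.int64(274), np.int64(193)) [142  36  45]; 66 (np.int64(272), np.int64(191)) [138  40  46]; 72 (np.int64(27
[... 1460 characters left out ...]
52 253 252]; 28 (np.int64(239), np.int64(244)) [252 252 252]; 34 (np.int64(237), np.int64(241)) [252 253 252]; 40 (np.int64(235), np.int64(239)) [252 253 252]; 46 (np.int64(233), np.int64(236)) [252 252 251]; 52 (np.int64(231), np.int64(233)) [252 253 252]; 58 (np.int64(229), np.int64(231)) [252 253 252]; 64 (np.int64(227), np.int64(228)) [213 217 215]; 70 (np.int64(225), np.int64(226)) [205 209 210]; 76 (np.int64(223), np.int64(223)) [253 253 252]; 82 (np.int64(221), np.int64(221)) [207 215 212]; 88 (np.int64(219), np.int64(218)) [209 219 218]; 94 (np.int64(217), np.int64(216)) [199 208 207]; 100 (np.int64(215), np.int64(213)) [121  97  71]; 106 (np.int64(213), np.int64(211)) [254 233 146];
```

View pics/crop.png

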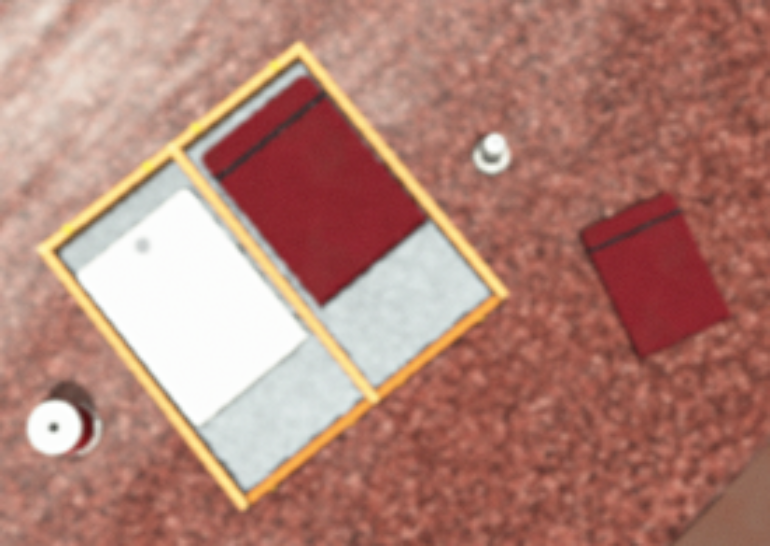

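Check: the notebook in the tray spans -37 to +89 mm along the lane, which is 126 mm as given. The loose one is much smaller (72 x 63 by the mask), so it's the look-alike. The notebook's centre is about (617, 266) mm, and it has to move 63 mm along (-0.768, -0.640).

```bash
python3 -m jog '[[[1,2.4,-2,0,-3.5],[1,2.4,-2,0,-3.5],[1,2.4,-2,0,-3.5],[1,2.4,-2,0,-3.5],[1,2.4,-2,0,-3.5],[1,2.4,-2,0,-3.5],[1,2.4,-2,0,-3.5],[1,2.4,-2,0,-3.3]]]' 10
python3 -m jog '[[[1,2.4,-2,-1.8,0],[1,2.4,-2,-1.8,0],[1,2.4,-2,-1.8,0],[1,2.4,-2,-1.8,0],[1,2.4,-2,-1.8,0],[1,2.4,-2,-1.8,0],[1,2.4,-2,-1.8,0],[1,2.4,-2,-1.8,0]]]'
python3 -m jog '[[[1,0,0,0,0],[1,0,0,0,0],[1,0,0,0,0],[1,0,0,0,0],[1,0,0,0,0],[1,0,0,0,0],[1,0,0,0,0],[1,0,0,0,0]]]'
python3 -c "
from cell import camera
import cv2
cv2.imwrite('pics/w1.png',camera('wrist')['frame'][:,:,::-1])"
```

```text
t: 0.9
eef_pos: [0.4308, 0.4169, 0.2284]
eef_rot: [-3.141, -0.0, 2.263]
ft_force: [0.6, 1.5, 0.6]
grip_width: 0.0364
finger_force: 0.0
t: 1.7
eef_pos: [0.6228, 0.2569, 0.0835]
eef_rot: [-3.141, -0.0, 2.266]
ft_force: [0.4, -0.2, 0.3]
grip_width: 0.0005
finger_force: 0.0
t: 2.5
eef_pos: [0.622, 0.258, 0.0848]
eef_rot: [3.141, 0.0, 2.266]
ft_force: [-0.4, 0.4, 1.1]
grip_width: 0.0001
finger_force: 0.0
```

View pics/w1.png

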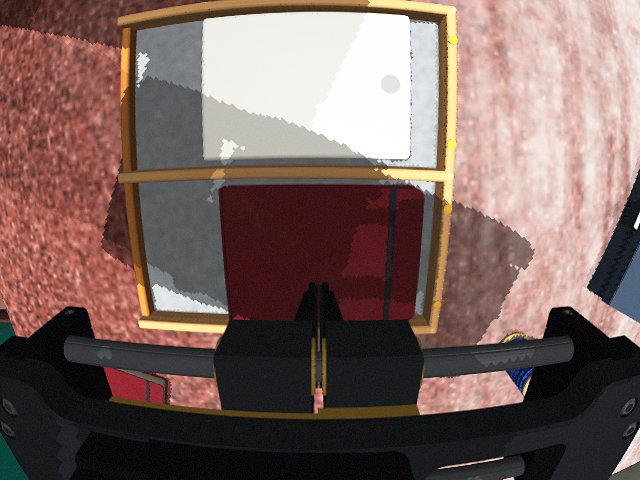

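The wrist view shows the closed fingertips at about (318,290), over the notebook cover and a bit right of the lane's centre. The board is at (305,90), untouched. I'll shift onto the centreline and come down.

```bash
python3 -m jog '[[[1,-0.3,0.4,-1.5,0],[1,-0.3,0.4,-1.5,0],[1,0,0,-1,0],[1,0,0,-0.6,0],[1,0,0,-0.2,0],[1,0,0,0,0],[1,0,0,0,0],[1,0,0,0,0]]]'
```

```text
t: 3.35
eef_pos: [0.6163, 0.2659, 0.0371]
eef_rot: [3.141, 0.0, 2.266]
ft_force: [0.3, 0.3, 0.0]
grip_width: 0.0002
finger_force: 0.0
```

```bash
python3 -m jog '[[[1,0,0,-0.1,0],[1,0,0,-0.1,0],[1,0,0,-0.05,0],[1,0,0,0,0],[1,0,0,0,0],[1,0,0,0,0],[1,0,0,0,0],[1,0,0,0,0]]]'
```

```text
t: 4.15
eef_pos: [0.6164, 0.266, 0.0356]
eef_rot: [3.14, 0.001, 2.266]
ft_force: [-3.3, -2.0, 11.7]
grip_width: 0.0006
finger_force: 5.9
```

```bash
python3 -m jog '[[[1,-0.15,-0.13,0,0],[1,-0.31,-0.26,0,0],[1,-0.31,-0.26,0,0],[1,-0.31,-0.26,0,0],[1,-0.31,-0.26,0,0],[1,-0.31,-0.26,0,0],[1,-0.15,-0.13,0,0],[1,0,0,0,0]]]'
python3 -c "
from cell import camera
import cv2
cv2.imwrite('pics/w2.png',camera('wrist')['frame'][:,:,::-1])"
```

```text
t: 4.95
eef_pos: [0.5986, 0.2506, 0.0356]
eef_rot: [3.138, 0.001, 2.265]
ft_force: [1.2, -0.6, 9.6]
grip_width: 0.0003
finger_force: 4.7
```

View pics/w2.png

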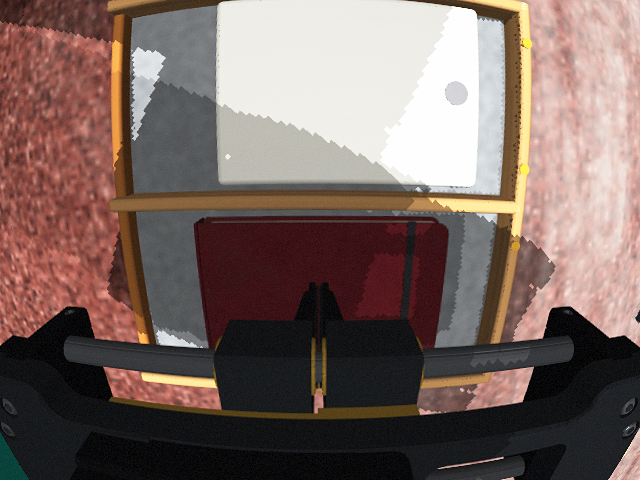

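The notebook, with its front edge at column 200, follows the fingers and stays square in the lane. About 39 mm is left.

```bash
python3 -m jog '[[[1,-0.2,-0.16,0,0],[1,-0.4,-0.33,0,0],[1,-0.46,-0.38,0,0],[1,-0.46,-0.38,0,0],[1,-0.46,-0.38,0,0],[1,-0.4,-0.33,0,0],[1,-0.2,-0.16,0,0],[1,0,0,0,0]]]'
python3 -m jog '[[[1,-0.08,-0.06,0,0],[1,-0.08,-0.06,0,0],[1,-0.08,-0.06,0,0],[1,-0.08,-0.06,0,0],[1,-0.08,-0.06,0,0],[1,-0.08,-0.06,0,0],[1,0,0,0,0],[1,0,0,0,0]]]'
python3 -c "
from cell import camera
import cv2
cv2.imwrite('pics/w3.png',camera('wrist')['frame'][:,:,::-1])"
```

```text
t: 5.8
eef_pos: [0.5728, 0.2293, 0.0356]
eef_rot: [3.138, 0.001, 2.265]
ft_force: [0.1, -1.0, 9.9]
grip_width: 0.0003
finger_force: 5.2
t: 6.6
eef_pos: [0.5684, 0.2259, 0.0356]
eef_rot: [3.138, 0.002, 2.266]
ft_force: [1.7, 0.8, 9.3]
grip_width: 0.0001
finger_force: 4.8
```

View pics/w3.png

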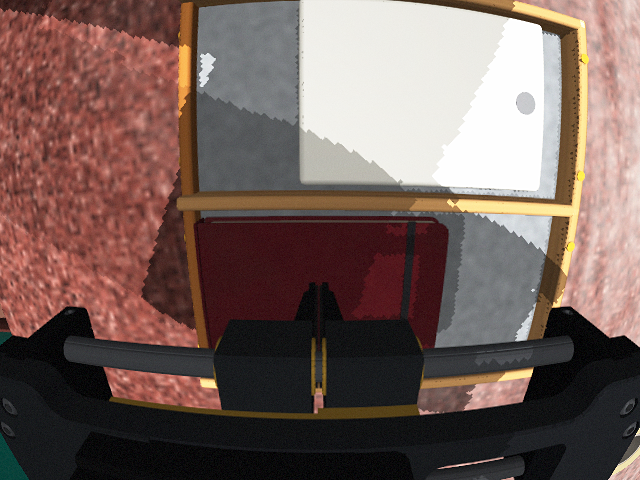

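The notebook's front edge, at about column 197, is nearly on the stop, whose inner face is at about 200. I'll creep on until the force shows contact.

```bash
python3 -m jog '[[[1,-0.04,-0.03,0,0],[1,-0.04,-0.03,0,0],[1,-0.04,-0.03,0,0],[1,-0.04,-0.03,0,0],[1,-0.04,-0.03,0,0],[1,-0.04,-0.03,0,0],[1,0,0,0,0],[1,0,0,0,0]]]'
```

```text
t: 7.45
eef_pos: [0.5663, 0.2243, 0.0356]
eef_rot: [3.137, 0.002, 2.265]
ft_force: [2.2, 1.8, 8.7]
grip_width: 0.0005
finger_force: 4.2
```

```bash
python3 -m jog '[[[1,-0.05,-0.04,0,0],[1,-0.05,-0.04,0,0],[1,-0.05,-0.04,0,0],[1,-0.05,-0.04,0,0],[1,-0.05,-0.04,0,0],[1,0,0,0,0],[1,0,0,0,0],[1,0,0,0,0]]]'
```

```text
t: 8.25
eef_pos: [0.5638, 0.2223, 0.0356]
eef_rot: [3.137, 0.002, 2.266]
ft_force: [2.8, 2.0, 8.4]
grip_width: 0.0007
finger_force: 4.3
```

```bash
python3 -c "
from cell import camera
import cv2,numpy as np
a=camera('wrist')['frame'][:,:,::-1];b=cv2.imread('pics/w3.png')
o=np.vstack([x[190:330,160:480] for x in(b,a)]);cv2.imwrite('pics/w4.png',cv2.resize(o,None,fx=2.1,fy=2.1))"
```

```text
(no output)
```

View pics/w4.png

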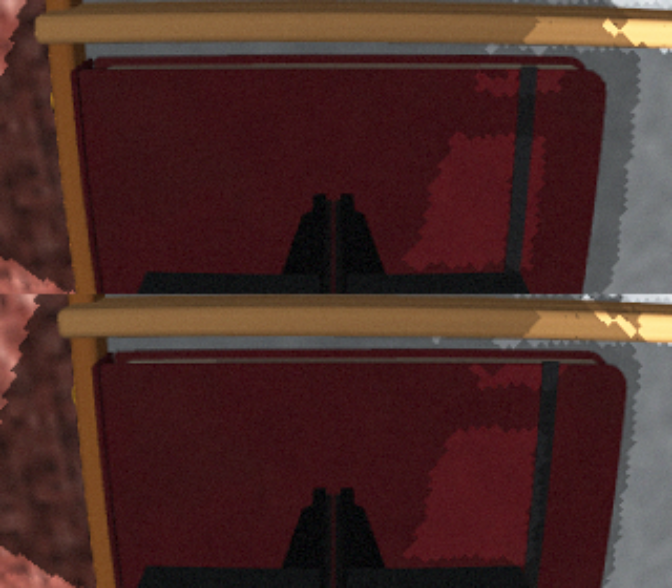

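Between the two pictures the notebook moved with the stop relative to the fingers, so it's against the stop and the fingers are slipping on the cover. I'll lift off.

```bash
python3 -m jog '[[[1,0,0,0.3,0],[1,0,0,1,0],[1,0,0,3,0],[1,0,0,4,0],[1,0,0,4,0],[1,-3,-2,3,0],[1,-3,-2,1,0],[1,-3,-2,0,0]]]'
python3 -m jog '[[[0,1,4,0,0],[0,1,4,0,0],[0,1,4,0,0],[0,0,4,0,0],[0,0,4,0,0],[0,0,4,0,0],[0,0,0,0,0],[0,0,0,0,0]]]'
python3 - <<'E'
from h import *
from cell import camera
c=camera("top");f=c["frame"];cv2.imwrite("pics/end.png",cv2.resize(f[140:335,175:450,::-1],None,fx=2.8,fy=2.8))
print(rect(c,masks(c)[0],.021,(235,155,375,290)))
E
```

```text
t: 9.1
eef_pos: [0.4712, 0.1612, 0.1992]
eef_rot: [3.139, 0.001, 2.266]
ft_force: [0.6, 0.5, -0.2]
grip_width: 0.0004
finger_force: 0.0
t: 9.9
eef_pos: [0.5014, 0.4021, 0.1971]
eef_rot: [-3.141, 0.0, 2.267]
ft_force: [0.7, -0.6, -0.2]
grip_width: 0.0589
finger_force: 0.0
((562.5213623046875, 217.3323974609375), (102.03233337402344, 86.11258697509766), 40.10859298706055)
```

View pics/end.png

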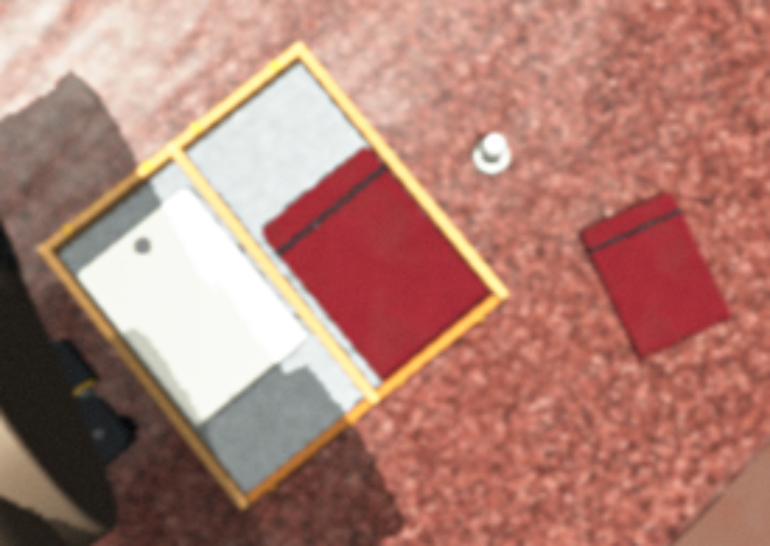

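The final view shows the notebook flat against the front stop (front edge from (385,378) to (495,298)). It moved 63 mm as planned, and the board hasn't moved.

```bash
python3 -c "
from cell import order
print(order.close_job())"
```

```text
the job is handed in; nothing more can be done
None
```

I dragged the larger dark red notebook about 63 mm to rest flat against the front stop in its lane, left the white board where it was, and handed the job in about 10 s into the run with the gripper clear.

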